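# Lock the centrifuge lid and start the spin

### The arm

A 6-joint arm with a two-finger parallel gripper is mounted at the origin on the work surface. World frame = base frame: x ahead of the robot, y to its left, z up, the work surface at z = 0. Lengths are in m, angles in degrees, forces in N, time in s.
With the tool pointing down it reaches from about 0.4 to 0.825 m from the base axis. Payload 7 kg.
Tool frame: the origin (TCP) lies at the very end of the fingers, on their centre line; the grasp point (between the pads) lies 19 mm behind it; x points along the fingers, z is the direction in which the jaws open and shut, and the axes are right-handed (so a half turn about x gives the same grasp; the last joint's range is limited). The gripper opens to 88 mm and grips with 3 to 60 N. Pads are 19 mm wide; open, the fingers measure 130 mm over their backs; the gripper's body (78 mm by 193 mm) begins 47 mm behind the grasp point.
Start: joints at [16.507, 20.546, 0.682, 0, -70.136, -16.507], TCP at [0.675, -0, 0.227] pointing down, gripper open.
Joint ranges: [-176.03, 176.03], [-82.01, 121.73], [-58.28, 71.71], [-173.87, 95.51], [-174.79, -0.11], [-173.66, 173.66]. Speed limits (degrees/s): [136.94, 136.94, 172.46, 180, 180, 180].

### API

Orientations are given as [roll, pitch, yaw] about the fixed x, y, z axes, in that order (R = Rz(yaw) Ry(pitch) Rx(roll)).
In Python, from plant import sensors, cams, workorder gives the robot as it stands. The module is installed in compiled form; this text tells all that it offers.
- The arm moves only by the shell command python3 -m handwheel 'ROWS' [OPENING] [FORCE]. ROWS is JSON, one flat list of numbers, 4 for each row, row after row: the shift along the tool's x, y, z in cm, then the turn about the tool's x in degrees. A call has exactly 10 rows; each row is the pose to reach, as a shift and turn from the pose commanded when the call began, along the tool's axes at that moment; what a row does not reach only later rows make up. A row lasts 1/8 s, in which the tool goes at most 62.5 mm and 10.7 degrees, less where a joint would pass 70% of its speed; a pose out of reach is approached as far as the arm can. A call with a gripper value outside its range is refused whole. OPENING is the finger opening in cm, from 0 to 8.76, set as the call begins (- or left out, the last holds). The fingers move at their own pace and stop on an object; FORCE is the grip in N (left out, the last holds). Time passes only in rows, so rows that repeat a pose let the fingers close, or fill a call up. It gives the time, the measured TCP pose, the force and the opening at its end, in the units of the state.
- sensors.get_state(): the state, without advancing time (a new reading comes with each control period).
- cams.capture(name): name is "scene" or "side" or "wrist"; returns a dict with "image" (420x560x3 uint8, red, green, blue), "fov_y" (degrees; the focal length in pixels is half the picture's height over the tangent of half this angle, whatever the lens; pixels are square), "cx", "cy" (the principal point, pixels), "D" ([k1, k2, p1, p2, k3] as OpenCV has them; the pictures are not rectified), "xyz" and "rotation" of the camera in the world. Camera axes: x right, y down, z forward; pixel columns grow to the right and rows downward; lengths in m; the calibration is good to about 2 mm. A picture is of the moment at which its call begins. There is no depth.
- workorder.close_job(): hands the job in, once; it reports no verdict.
The state is a dict: "time_s": time; "joints": joint angles; "qd": joint speeds; "joint_torque": joint torques, N m; "tcp_pos": TCP position; "eef_rot": TCP orientation; "contact_force": force on the tool from outside, world axes, zero at the start; "moment": the same for the moment, N m; "gripper_width": finger opening in m.
Only numpy, scipy, OpenCV 4.12 (cv2) and the standard library are available. Lean on these libraries where they do the work, as an engineer would, in place of code of your own. Each camera call takes 0.05 s, during which the arm holds its last target.

### The job

Get the centrifuge spinning: with your fingertips push its yellow lid-lock lever along the slot, past the first notch (half latched), all the way to the second stop (locked, green mark), so that it stays there. Only then press the green start button all the way in and let it go. Do not press the red stop button, and leave the tube rack, the specimen pot and the slide box standing where they are.

Things in the scene. Friction and masses are not known exactly. Their poses are not given: they have to be found in the camera images.
- centrifuge: White benchtop centrifuge, fixed, 360 mm deep (its x) and wide (its y); flat deck 190 mm above the counter. Origin: centre of its underside; x points from its front (robot side) to its back, z up. Closed round lid, 236 mm across, centred at x +52 mm, 16 mm above the deck. Along the deck's front strip (x -125 mm): lever slot (y negative), then two buttons (y +50, +120 mm, order varies).
- lock (a joint): Lever travel (m) along the centrifuge's own +y. 0 = open (black mark, y -120 mm), 0.035 = first notch (orange mark), 0.070 = second stop, locked (green mark), the hard end of travel. A sprung detent pulls it to the nearest of these; humps midway (about 0.0175 and 0.0525) take up to about 10 N. It starts at or near open (0 to 0.005).
- lock_top (a point): Centre of the top face of the lever's upright yellow tab: 34 mm across the slot (the centrifuge's x), 14 mm along the slot (its y), 41 mm tall above the deck. The tab turns with the centrifuge; push its flat side facing the centrifuge's -y, towards +y. The deck beside the slot is flat and free.
- start_top (a point): Centre of the top face of the round green start button, 28 mm across, on a low dark housing on the deck, axis upright. Fully pressed 6 mm down takes 5 N; it springs back when let go.
- start (a joint): How far the green start button is pressed down (m): 0 out, 0.006 fully in; counts as pressed beyond 0.004.
- stop_top (a point): Centre of the top face of the red stop button, same make as the green one, 70 mm beside it. Not to be pressed.
- stop (a joint): How far the red stop button is pressed (m): 0 out, 0.006 fully in.
- tube_rack: Loose blue rack of capped sample tubes, 70 x 130 mm, 103 mm tall, left of the centrifuge. Origin: centre of its underside. Leave alone.
- specimen_pot: Loose jar with an orange cap, 56 mm across, 65 mm tall, in front of the centrifuge. Origin: centre of its underside. Leave alone.
- slide_box: Loose white and blue box, 110 x 80 mm, 50 mm tall, right of the centrifuge. Origin: centre of its underside. Leave alone.

How it is judged (in metres and radians):
On the way, in this order (a step that is already met when the one before it is completed fails the run):
1. the lid-lock lever is at its second stop (value of joint lock above 0.065 m), for 0.2 s.
2. the green start button is pressed in (value of joint start above 0.004 m and value of joint lock above 0.065 m), for 0.05 s.
At the end, for the whole second after the job is handed in: The lever stays at the second stop (within 5 mm of 0.070 m), both buttons are out again, and rack, pot and box stand upright within 25 mm of where they were (value of joint lock above 0.065 m and value of joint each of start, stop below 0.002 m and distance of each of tube_rack, specimen_pot, slide_box from where it was at the start of the episode below 0.025 m and angle between each of tube_rack, specimen_pot, slide_box's own z axis and vertical below 0.2 rad); the robot touches nothing.
It fails at once if start pressed before the lid is locked (value of joint start above 0.003 m and value of joint lock below 0.06 m).
It fails at once if the red stop button pressed (value of joint stop above 0.003 m).
It fails at once if rack, pot or box shoved or carried more than 25 mm (distance of any of tube_rack, specimen_pot, slide_box from where it was at the start of the episode above 0.025 m).
It fails at once if rack, pot or box lifted or tipped (height (world z) of any of tube_rack, specimen_pot, slide_box above 0.012 m or angle between any of tube_rack, specimen_pot, slide_box's own z axis and vertical above 0.3 rad).
It also fails if it takes over 38 s, if anything falls off the work surface, if the arm or the gripper's body presses on something with over 40 N, if the wrist force passes 120 N, or if a joint passes its speed limit or range.

## Working session

There is one attempt and no reset: what is moved stays moved. The work goes in short steps, Python scripts to look and compute and a shell command to move; the robot and the scene stay as the last step left them, time stands still between calls to the robot, and variables do not carry over. Pictures are saved under pics/ and viewed, and the job is handed in when it is done.

```bash
mkdir -p pics; cat > h.py <<'E'
import numpy as np, cv2
from plant import sensors, cams, workorder
def snap(n,f):
    c=cams.capture(n); cv2.imwrite('pics/'+f+'.png',c['image'][:,:,::-1]); np.save('pics/'+f+'.npy',c,allow_pickle=True); return c
def load(f): return np.load('pics/'+f+'.npy',allow_pickle=True).item()
def K(c):
    f=c['image'].shape[0]/2/np.tan(np.radians(c['fov_y'])/2); return np.array([[f,0,c['cx']],[0,f,c['cy']],[0,0,1.]])
def px(c,P):
    R=np.array(c['rotation']); 
    Pc=(np.atleast_2d(P)-np.array(c['xyz']))@R
    return cv2.projectPoints(Pc.reshape(-1,1,3),np.zeros(3),np.zeros(3),K(c),np.array(c['D'],float))[0].reshape(-1,2)
def ray(c,uv):
    n=cv2.undistortPoints(np.array(uv,float).reshape(-1,1,2),K(c),np.array(c['D'],float)).reshape(-1,2)
    return np.c_[n,np.ones(len(n))]@np.array(c['rotation']).T
def onz(c,uv,z):
    d=ray(c,uv);o=np.array(c['xyz']); return o+d*((z-o[2])/d[:,2])[:,None]
E
python3 - <<'E'
from h import *
for n in('scene','side','wrist'):
    c=snap(n,n+'0'); print(n,c['xyz'],np.array(c['rotation']).round(3).tolist(),c['fov_y'],c['cx'],c['cy'],c['D'])
print(sensors.get_state())
E
```

```text
scene [ 0.94513118 -0.44953756  1.20392957] [-149.914, 0.113, 36.491] 46.70980429237131 277.9171603575347 216.97233755700455 [-0.05971217  0.          0.          0.          0.        ]
side [0.31998569 0.67227237 0.91694815] [-137.763, -1.146, -158.414] 47.71282303844777 285.22305070814303 204.34169575498237 [-0.06891008  0.          0.          0.          0.        ]
wrist [ 0.67492041 -0.07297091  0.38382815] [164.279, -0.075, -179.946] 62.92329519927045 275.8443909068521 209.06576952196247 [-0.00383578  0.          0.          0.          0.        ]
{'time_s': 0.15, 'joints': array([ 1.65068611e+01,  2.05817316e+01,  6.45296219e-01, -1.42504662e-02,
       -7.01369966e+01, -1.65056756e+01]), 'qd': array([ 0.06597979, -0.16501845,  0.13948445,  0.0364248 ,  0.03016846,
       -0.08460007]), 'joint_torque': array([ 1.39394037e-04, -5.83274567e+01,  2.93289685e+01,  7.00122759e+00,
        8.75052094e-03, -9.76538854e-05]), 'tcp_pos': array([ 6.74618186e-01, -3.35724405e-05,  2.25838217e-01]), 'eef_rot': array([   6.16678294,   89.92535545, -173.83688204]), 'contact_force': array([-0.21427257,  0.66936575, -0.25286928]), 'moment': array([-0.02010973,  0.02213341, -0.04066139]), 'gripper_width': 0.08814310365012619}
```

Rotation is RPY; convert.

```bash
cat >> h.py <<'E'
from scipy.spatial.transform import Rotation as Ro
def rot(v): return Ro.from_euler('xyz',v,degrees=True).as_matrix()
E
sed -i "s/np.array(c\['rotation'\])/rot(c['rotation'])/g" h.py
python3 -c "
from h import *
s=sensors.get_state();print(rot(s['eef_rot']).round(3))
for n in('scene','side','wrist'):print(px(load(n+'0'),s['tcp_pos']))"
```

```text
[[-0.001 -0.    -1.   ]
 [-0.    -1.     0.   ]
 [-1.     0.     0.001]]
[[300.63108569 233.81372495]]
[[240.40407347 159.59577872]]
[[275.89813155 263.78576167]]
```

View pics/scene0.png

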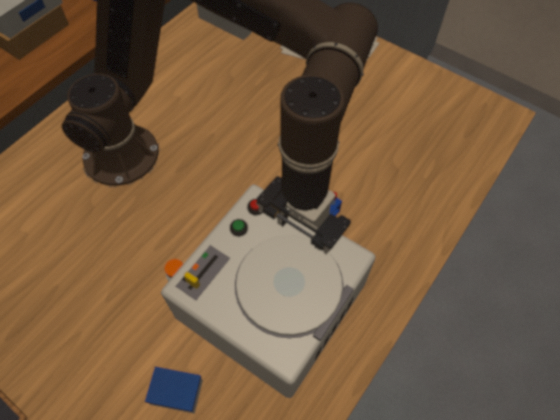

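View pics/side0.png

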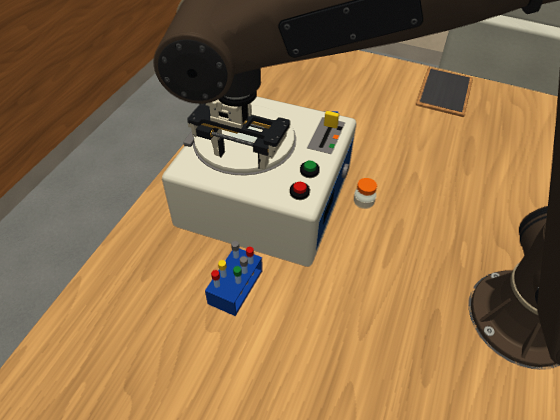

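View pics/wrist0.png

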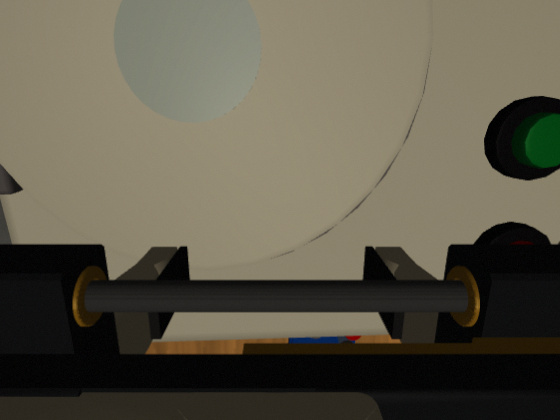

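The scene view shows the lever tab near (191,280), green at (238,227) and red at (256,206). In the side view they are at (331,118), (310,168) and (300,188). I'll segment the colours and triangulate.

```bash
python3 - <<'E'
from h import *
for n,b in(('scene0',(150,180,290,310)),('side0',(270,95,370,215))):
    c=load(n);im=cv2.cvtColor(c['image'],cv2.COLOR_RGB2HSV)
    for nm,lo,hi in(('green',(50,150,60),(75,255,255)),('red',(0,150,90),(6,255,255)),('red2',(172,150,90),(180,255,255)),('yel',(20,150,80),(32,255,255))):
        m=cv2.inRange(im,lo,hi);x0,y0,x1,y1=b
        k,l,st,ce=cv2.connectedComponentsWithStats(m[y0:y1,x0:x1])
        for i in range(1,k):
            if st[i,4]>15: print(n,nm,st[i,4],(ce[i]+[x0,y0]).round(1),(st[i,:2]+[x0,y0]),st[i,2:4],onz(c,ce[i]+[x0,y0],.231 if nm=='yel' else .21).round(4))
    x0,y0,x1,y1=b
    cv2.imwrite('pics/crop_'+n+'.png',cv2.resize(c['image'][y0:y1,x0:x1,::-1],None,fx=4.5,fy=4.5,interpolation=cv2.INTER_CUBIC))
E
```

```text
scene0 red 58 [253.8 204.1] [250 200] [9 9] [[0.5333 0.0064 0.21  ]]
scene0 yel 132 [191.5 279.1] [185 272] [14 16] [[ 0.5505 -0.2331  0.231 ]]
side0 green 16 [331.4 145.4] [329 144] [5 4] [[ 0.5125 -0.1389  0.21  ]]
side0 green 89 [309.5 165. ] [304 161] [13 10] [[ 0.5369 -0.0579  0.21  ]]
side0 red 119 [299.4 186.8] [293 182] [14 11] [[0.534  0.0129 0.21  ]]
side0 yel 208 [330.9 119. ] [324 111] [15 17] [[ 0.5369 -0.2047  0.231 ]]
```

View pics/crop_scene0.png

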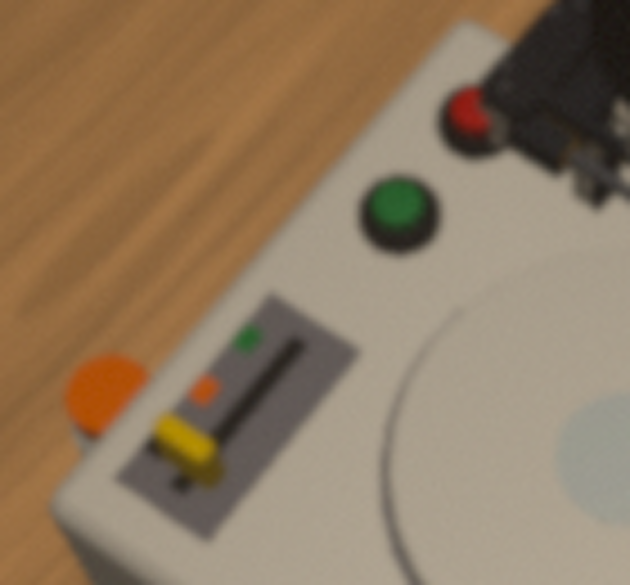

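View pics/crop_side0.png

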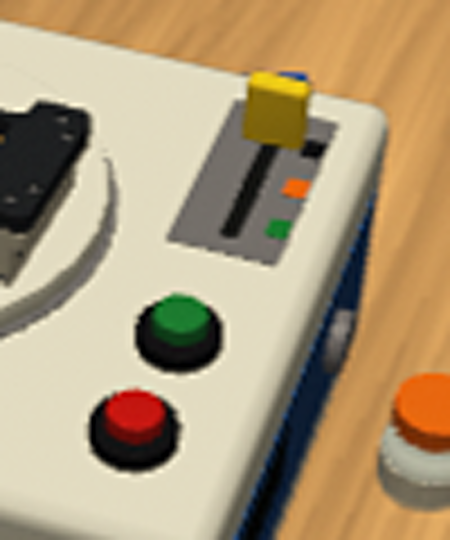

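```bash
python3 - <<'E'
from h import *
a=load('scene0');b=load('side0')
def tri(p,q):
    o1,o2=np.array(a['xyz']),np.array(b['xyz']);d1,d2=ray(a,[p])[0],ray(b,[q])[0]
    t=np.linalg.lstsq(np.c_[d1,-d2],o2-o1,rcond=None)[0];P,Q=o1+d1*t[0],o2+d2*t[1];return (P+Q)/2,np.linalg.norm(P-Q)
f=lambda x,y,x0,y0:(x0+(x+.5)/4.5-.5,y0+(y+.5)/4.5-.5)
for n,p,q in(('tab',(187,437),(280,84)),('green',(399,202),(181,314)),('gmark',(248,340),(279,229)),('omark',(205,390),(296,188)),('slotend',(297,344),(231,233))):
    print(n,tri(f(*p,150,180),f(*q,270,95)))
print('tab',onz(a,[f(187,437,150,180)],.231),onz(b,[f(280,84,270,95)],.231))
for z in (.205,.21,.215):print('g',z,onz(a,[f(399,202,150,180)],z),onz(b,[f(181,314,270,95)],z),'red',onz(b,[f(135,410,270,95)],z))
E
```

```text
tab (array([ 0.54366003, -0.22915156,  0.22841076]), np.float64(0.0029547102429810716))
green (array([ 0.53757029, -0.059578  ,  0.20990305]), np.float64(0.0019072520605630176))
gmark (array([ 0.51809617, -0.16108561,  0.190141  ]), np.float64(0.001578105479118412))
omark (array([ 0.51947499, -0.19554258,  0.19100094]), np.float64(0.001082711313231075))
slotend (array([ 0.54000829, -0.14792256,  0.19049042]), np.float64(0.0014793988959055301))
tab [[ 0.54616762 -0.22921229  0.231     ]] [[ 0.54166236 -0.22688052  0.231     ]]
g 0.205 [[ 0.53647489 -0.05730298  0.205     ]] [[ 0.53829062 -0.06526119  0.205     ]] red [[0.53612256 0.00503797 0.205     ]]
g 0.21 [[ 0.53852037 -0.05926626  0.21      ]] [[ 0.53675747 -0.06008151  0.21      ]] red [[0.53460463 0.00972394 0.21      ]]
g 0.215 [[ 0.54056584 -0.06122953  0.215     ]] [[ 0.53522431 -0.05490182  0.215     ]] red [[0.53308671 0.01440992 0.215     ]]
```

The green button's top is at (0.5375,-0.0595,0.210), red at about (0.535,0.010) and the tab at (0.544,-0.229). The marks give a yaw of about 2°. The tab-to-green distance is 170 mm, so the lever is open, as expected. I'll lift, close the fingers, and go to just behind the tab on its -y side.

```bash
python3 -m handwheel '[-4,0,0,0, -6.5,3,1.5,-2, -6.5,8,4,-2, -6.5,13,6.5,-2, -6.5,18,9,-2, -6.5,23,11.5,-2, -6.5,26.8,13.2,-2, -6.5,26.8,13.2,-2, -6.5,26.8,13.2,-2, -6.5,26.8,13.2,-2]' 0 20; python3 - <<'E'
from h import *
for n in('scene','side','wrist'):
    c=snap(n,n+'1'); print(px(c,sensors.get_state()['tcp_pos']))
E
```

```text
time_s: 1.4
tcp_pos: [0.5434, -0.2672, 0.2914]
eef_rot: [-42.5, 90.0, 139.5]
contact_force: [-0.9, -0.5, -0.4]
gripper_width: 0.0007
[[173.11123381 278.11836038]]
[[338.66008628  82.64752505]]
[[276.07455115 263.63645046]]
```

View pics/side1.png

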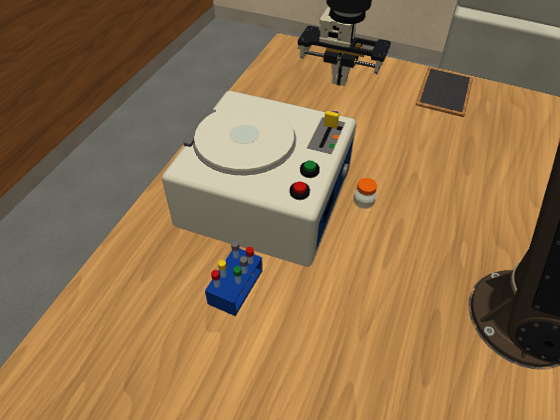

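View pics/wrist1.png

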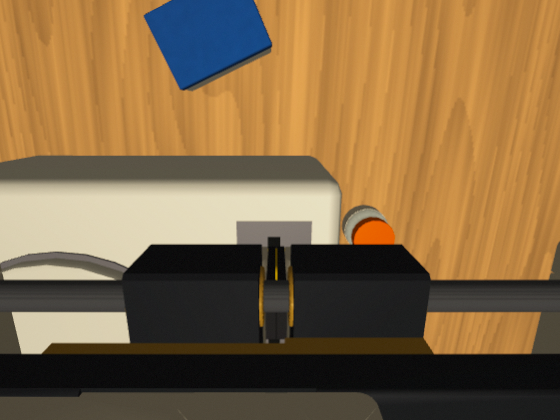

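The fingers are closed and lined up with the slot (wrist columns 272 and 275), about 21 mm clear of the tab. I'll lower them to z≈0.202.

```bash
python3 -m handwheel '[2,0,0,0, 4,0,0,0, 6,0,0,0, 7.5,0,0,0, 8.3,0,0,0, 8.7,0,0,0, 8.9,0,0,0, 8.9,0,0,0, 8.9,0,0,0, 8.9,0,0,0]'; python3 - <<'E'
from h import *
c=snap('scene','scene2'); print(px(c,sensors.get_state()['tcp_pos']))
c=snap('side','side2'); print(px(c,sensors.get_state()['tcp_pos']))
a=load('scene2')['image'][200:310,140:280,::-1];b=c['image'][60:170,260:400,::-1]
cv2.imwrite('pics/c2.png',cv2.resize(np.vstack([a,b]),None,fx=2.7,fy=2.7))
E
```

```text
time_s: 2.8
tcp_pos: [0.5431, -0.2681, 0.2029]
eef_rot: [166.6, 90.0, -11.4]
contact_force: [0.4, 0.3, -0.3]
gripper_width: 0.0004
[[180.37881147 294.20638241]]
[[335.31732699 113.10165976]]
```

View pics/c2.png

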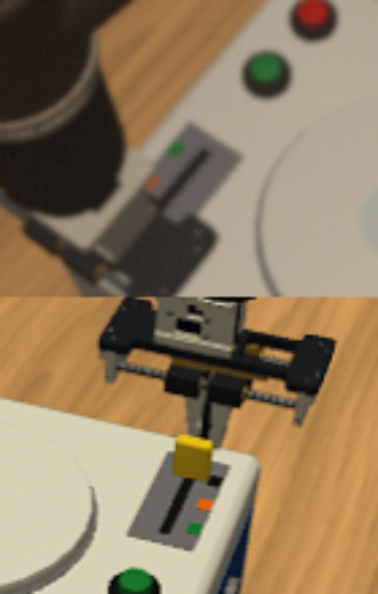

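The fingers are behind the tab, clear of the deck, with no contact force. Next, push along the slot, stopping just short of the estimated end (about 9.2 cm).

```bash
python3 -m handwheel '[0,-1.2,0,0, 0,-2.4,0,0, 0,-3.4,0,0, 0,-4.4,0,0, 0,-5.4,0,0, 0,-6.4,0,0, 0,-7.4,0,0, 0,-8.2,0,0, 0,-8.6,0,0, 0,-8.6,0,0]'; python3 - <<'E'
from h import *
a=snap('scene','scene3');c=snap('side','side3')
a=a['image'][200:310,140:280,::-1];b=c['image'][60:170,260:400,::-1]
cv2.imwrite('pics/c3.png',cv2.resize(np.vstack([a,b]),None,fx=2.7,fy=2.7))
E
```

```text
time_s: 4.15
tcp_pos: [0.5401, -0.1816, 0.2027]
eef_rot: [-145.2, 90.0, 36.9]
contact_force: [0.2, -0.4, -0.3]
gripper_width: 0.0005
```

View pics/c3.png

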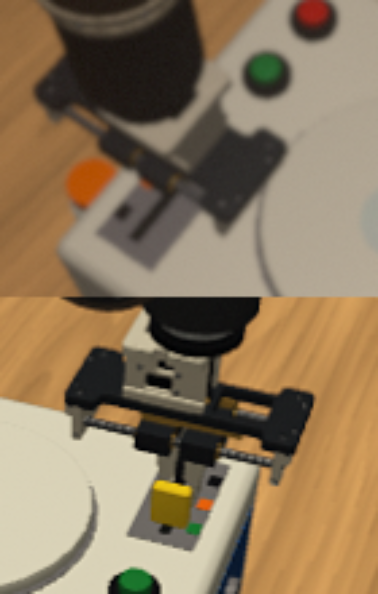

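No force, so the lever is probably past the second hump. I'll go on gently until I feel the end stop.

```bash
python3 -m handwheel '[0,-0.2,0,0, 0,-0.3,0,0, 0,-0.4,0,0, 0,-0.5,0,0, 0,-0.6,0,0, 0,-0.7,0,0, 0,-0.75,0,0, 0,-0.8,0,0, 0,-0.8,0,0, 0,-0.8,0,0]'
```

```text
time_s: 5.5
tcp_pos: [0.5398, -0.1774, 0.2027]
eef_rot: [84.5, 89.7, -93.6]
contact_force: [3.5, -18.5, -5.4]
gripper_width: 0.0007
```

It stopped at y=-0.1774 with 18.5 N, more than the 10 N hump and within 2 mm of the predicted end stop. I'll back off, lift and check.

```bash
python3 -m handwheel '[0,1,0,0, 0,2,0,0, -1,2.5,0,0, -4,2.5,0,0, -8,2.5,0,0, -8,2.5,5,0, -8,2.5,10,0, -8,2.5,10,0, -8,2.5,10,0, -8,2.5,10,0]'; python3 - <<'E'
from h import *
a=snap('scene','scene4');c=snap('side','side4')
a=a['image'][180:290,140:280,::-1];b=c['image'][95:205,260:400,::-1]
cv2.imwrite('pics/c4.png',cv2.resize(np.vstack([a,b]),None,fx=2.7,fy=2.7))
E
```

```text
time_s: 6.75
tcp_pos: [0.4415, -0.2025, 0.2827]
eef_rot: [149.6, 90.0, -28.3]
contact_force: [-0.7, -0.4, -0.6]
gripper_width: 0.0009
```

View pics/c4.png

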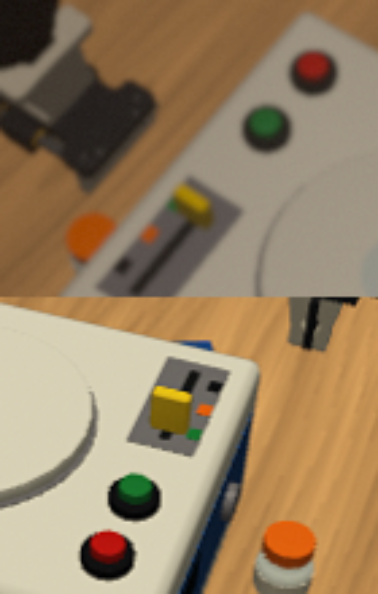

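The tab now sits beside the green mark in both views. I'll measure it and re-measure both buttons.

```bash
python3 - <<'E'
from h import *
a=load('scene4');b=load('side4')
def tri(p,q):
    o1,o2=np.array(a['xyz']),np.array(b['xyz']);d1,d2=ray(a,[p])[0],ray(b,[q])[0]
    t=np.linalg.lstsq(np.c_[d1,-d2],o2-o1,rcond=None)[0];P,Q=o1+d1*t[0],o2+d2*t[1];return ((P+Q)/2).round(4),np.linalg.norm(P-Q).round(4)
print(tri((211.4,254.4),(323.2,131.3)),tri((238.4,224.2),(309.9,165.)),tri((255.5,203.3),(299.2,187)))
E
```

```text
(array([ 0.5425, -0.1609,  0.2247]), np.float64(0.0033)) (array([ 0.537 , -0.0585,  0.2092]), np.float64(0.0019)) (array([0.5346, 0.0117, 0.2081]), np.float64(0.0003))
```

The tab travelled 68 mm and is 102 mm from green (100 expected when locked). Next, move over the green button at (0.537,-0.059) and hover.

```bash
python3 -m handwheel '[0,-3,-3,0, 0,-7,-6,0, 0,-11,-9,0, 0,-14,-10,0, 0,-14,-10,0, 2,-14,-10,0, 4,-14,-10,0, 5.5,-14,-10,0, 5.5,-14,-10,0, 5.5,-14,-10,0]'; python3 - <<'E'
from h import *
a=snap('scene','scene5');c=snap('side','side5')
a=a['image'][170:280,170:310,::-1];b=c['image'][95:205,240:380,::-1]
cv2.imwrite('pics/c5.png',cv2.resize(np.vstack([a,b]),None,fx=2.7,fy=2.7))
E
```

```text
time_s: 8.1
tcp_pos: [0.5362, -0.0593, 0.2282]
eef_rot: [164.1, 90.0, -13.9]
contact_force: [-0.0, 0.1, -0.1]
gripper_width: 0.0004
```

View pics/c5.png

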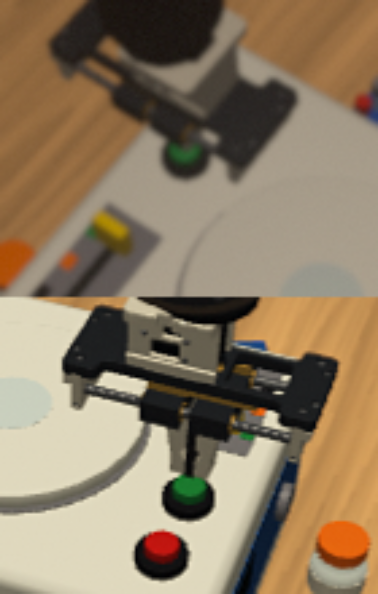

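The fingertips hang centred over the green button, and red is clear. I'll press slowly and hold.

```bash
python3 -m handwheel '[0.8,0,0,0, 1.4,0,0,0, 1.7,0,0,0, 1.9,0,0,0, 2.1,0,0,0, 2.3,0,0,0, 2.5,0,0,0, 2.6,0,0,0, 2.7,0,0,0, 2.7,0,0,0]'
```

```text
time_s: 9.45
tcp_pos: [0.5357, -0.0593, 0.2057]
eef_rot: [167.4, 89.8, -10.5]
contact_force: [-18.1, 6.4, 38.7]
gripper_width: 0.0007
```

It stopped at z=0.2057 with 39 N. That means bottomed out, or possibly the fingers are on the housing. I'll look while it's pressed.

```bash
python3 - <<'E'
from h import *
c=snap('side','side6');print(sensors.get_state()['contact_force'],sensors.get_state()['moment'],sensors.get_state()['tcp_pos'])
A=load('side4')['image'][145:205,270:350,::-1];b=c['image'][145:205,270:350,::-1]
cv2.imwrite('pics/c6.png',cv2.resize(np.vstack([A,b]),None,fx=5,fy=5,interpolation=cv2.INTER_CUBIC))
E
```

```text
[-19.16529532   7.8960095   38.74321347] [2.64045332 7.07984054 0.02984468] [ 0.53570162 -0.05927239  0.2056192 ]
```

View pics/c6.png

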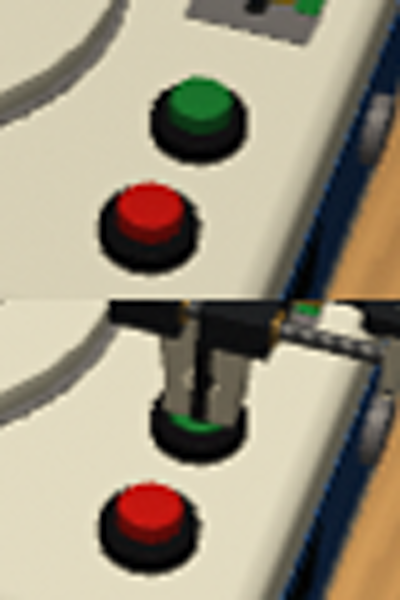

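The green cap has sunk into its housing under both fingertips. To confirm the stroke, I'll ease off in small steps and watch force against height.

```bash
python3 -m handwheel '[-0.2,0,0,0, -0.35,0,0,0, -0.4,0,0,0, -0.4,0,0,0, -0.4,0,0,0, -0.4,0,0,0, -0.4,0,0,0, -0.4,0,0,0, -0.4,0,0,0, -0.4,0,0,0]'
python3 -m handwheel '[-0.1,0,0,0, -0.25,0,0,0, -0.25,0,0,0, -0.25,0,0,0, -0.25,0,0,0, -0.25,0,0,0, -0.25,0,0,0, -0.25,0,0,0, -0.25,0,0,0, -0.25,0,0,0]'
python3 -m handwheel '[-0.1,0,0,0, -0.2,0,0,0, -0.2,0,0,0, -0.2,0,0,0, -0.2,0,0,0, -0.2,0,0,0, -0.2,0,0,0, -0.2,0,0,0, -0.2,0,0,0, -0.2,0,0,0]'
```

```text
time_s: 10.75
tcp_pos: [0.5356, -0.0592, 0.2061]
eef_rot: [167.9, 89.9, -10.1]
contact_force: [-8.4, 3.3, 14.5]
gripper_width: 0.0006
time_s: 12.0
tcp_pos: [0.5357, -0.0592, 0.2071]
eef_rot: [106.2, 90.0, -71.8]
contact_force: [-3.4, 0.2, 5.5]
gripper_width: 0.0004
time_s: 13.25
tcp_pos: [0.5359, -0.0592, 0.2092]
eef_rot: [175.6, 90.0, -2.4]
contact_force: [-0.5, -0.6, 2.4]
gripper_width: 0.0004
```

The readings are 14.5 N at 0.2061, 5.5 N at 0.2071 and 2.4 N at 0.2092. That fits a cap top at about 0.212 bottoming out at about 0.206, so it went fully in. I'll lift away and check.

```bash
python3 -m handwheel '[-1,0,0,0, -3,0,0,0, -7,0,0,0, -10,2,4,0, -10,4,8,0, -10,6,12,0, -10,6,12,0, -10,6,12,0, -10,6,12,0, -10,6,12,0]'; python3 - <<'E'
from h import *
snap('scene','scene7');snap('side','side7')
a=load('scene7')['image'][:,:,::-1];b=load('side7')['image'][:,:,::-1]
cv2.imwrite('pics/c7.png',np.hstack([a[150:420,130:390],b[90:330,160:420][:270] if 0 else b[80:350,160:420]])) 
A=load('side4')['image'][95:205,270:370,::-1];B=load('side7')['image'][95:205,270:370,::-1]
cv2.imwrite('pics/c8.png',cv2.resize(np.hstack([A,B]),None,fx=4,fy=4,interpolation=cv2.INTER_CUBIC))
E
```

```text
time_s: 14.5
tcp_pos: [0.4184, -0.1229, 0.3087]
eef_rot: [3.9, 89.9, -174.0]
contact_force: [0.3, 0.5, -0.6]
gripper_width: 0.0001
```

View pics/c7.png

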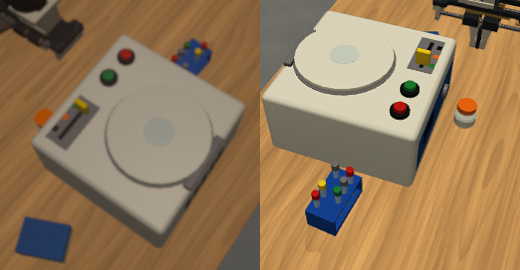

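View pics/c8.png

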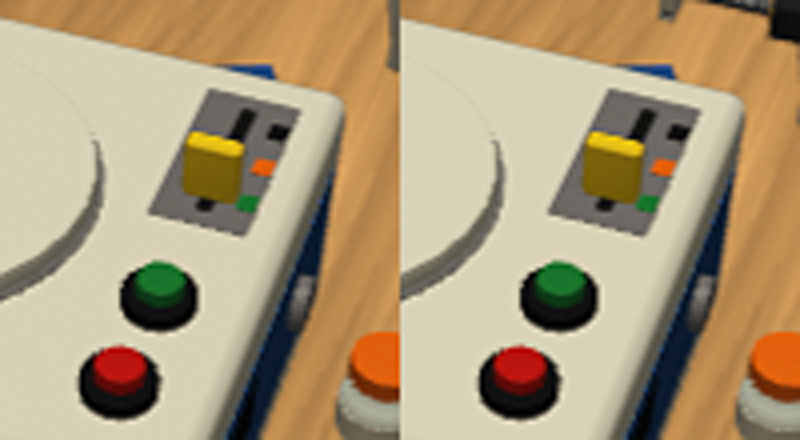

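The lever is at green, both buttons are out, the rack, pot and box haven't moved, and the arm is clear with no contact force. I'll hand in.

```bash
python3 -c "
from plant import workorder
print(workorder.close_job())"
```

```text
the job is handed in; nothing more can be done
None
```

The lever is locked at the green mark, the green start button has been pressed and let go, and I handed the job in at about 14.6 s. No verdict is reported, so the result rests on my own checks.

- **Lever:** I pushed it with closed fingertips until it met the end stop at 18.5 N. Triangulated from the pictures, it moved 68 mm and sits 102 mm from the green button (100 mm expected). It stayed there after I let go.
- **Start button:** I pressed it until it bottomed at z of about 0.206 m. The force as I eased off suggests it went fully in (6 mm). This is inferred from force and height, since the button's travel can't be read directly.
- **Press force:** The press peaked at about 39 N vertical with about 19 N sideways (about 44 N in all), more than the 5 N the button needs. It came through the fingertips and is far below the 120 N wrist limit. The 40 N limit is for the arm and gripper body, and I saw neither touching anything.
- **Final pictures:** The lever is at green, both buttons are out, and the arm is clear with about 0.8 N of sensor noise. The rack, pot and box look unmoved by eye; I didn't measure them.
- **Disagreement:** I triangulated the button top at 0.209–0.210 m, but the force readings suggest about 0.212 m, which is roughly the 2 mm calibration error. The locked tab's height came out 6 mm low for the same kind of reason.

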